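# Clip the snap hook onto the braiding anchor's eye bolt

### The job

Pick up the brass snap hook and clip it onto the steel eye bolt of the braiding anchor: push its gate against the outer side of the eye until it gives way and snaps shut again with the eye caught inside, then pull the hook straight away from the post with about 10 N to prove that it holds. While you hold it, never load the eye with more than 20 N. Then let go and leave the hook hanging from the eye with its gate shut, and leave the other things on the bench where they are.

Things in the scene. Friction and masses are not known exactly. Their poses are not given: they have to be found in the camera images.
- shank (a point): middle of the brass snap hook's shank, the place to grip: a flat bar 36 mm long (its x), 14 mm wide (its y), 10 mm thick (its z, up). The hook lies flat. In these axes the bow is at +x, the gate on the +y side. Round bar 10 mm thick: the back runs at y = -18 mm to the bow (outer end x = 94.5 mm), which ends in the nose, tip at x = 69, y = 13 mm. A tail eye reaches to x = -45 mm
- bow_seat (a point): point inside the hook's bow where the centre of the eye's bar lies when the hook is pulled tight on it: shank x = 81, y = -2.5 mm. Same axes as the shank
- gate (a joint): the hook's sprung steel gate, rad: 0 shut, grows as it swings inward, stop at 0.56. A 6 mm round rod from its pin (shank x = 28, y = 12 mm) along +x to the nose (tip x = 68 mm); the nose stands out 3 mm prouder, a ledge that can be felt. About 4 N near the tip starts it, 8 N opens it; nearer the pin it takes more
- hook: the whole snap hook, 140 mm long, 41 mm wide, about 170 g; origin under the shank's middle, axes as the shank. The eye's bar gets past the nose only if it meets the gate near its tip (bar centre at shank x 56 to 64 mm); inside (bar centre at y = 4 to -9 mm) it can go under the nose into the bow, and there the gate springs shut
- eyebolt: the eye bolt's lock nut on the post's face; x level and along the face, y level and away from the post, z up. The ring is upright in the y-z plane at this height: 7 mm bar, 46 mm across bar centres. How far the bolt is screwed out differs and is not measured: the centre of the ring's outer bar lies 64 to 86 mm along y. It does not move under load
- post: fixed braiding anchor: aluminium upright 40 x 40 mm, 234 mm tall, on a round blue foot 116 mm across and 30 mm high. Origin on the bench under its axis; +y is the side with the eye bolt. The hook goes on lying level with its tail along +y and its gate towards +x: its bow reaches into the ring from the -x side and it is pushed towards +x, then drawn along +y
- glass: empty drinking glass, 68 mm across, 105 mm tall; origin at its foot. Leave alone
- jar: amber jar with a green lid, 72 mm across, 95 mm tall; origin at its foot. Leave alone
- wax: black block of wax 75 x 55 x 25 mm; origin under its centre. Leave alone
- awl: awl with a mint-green handle, 130 mm long, lying along its x; origin in mid-length, underside. Leave alone
Things that resemble listed ones, but are neither listed nor needed, are in the scene too. Of the things shaped like the hook, the brass one is meant.

How it is judged:
On the way, in this order (a step that is already met when the one before it is completed fails the run):
1. the eye pushes the gate open (value of joint gate above 0.2 rad and contact force between hook and eyebolt above 1 N), for 0.04 s.
2. the gate has snapped shut with the eye in the bow, and the held hook is pulled against the eye with 7 to 14 N (value of joint gate below 0.06 rad and contact force between hook and eyebolt between 7 and 14 N and contact force between the fingers and hook above 1 N and x of bow_seat in the frame of eyebolt between -0.012 and 0.012 m and y of bow_seat in the frame of eyebolt between 0.058 and 0.092 m and z of bow_seat in the frame of eyebolt between -0.012 and 0.012 m), for 0.25 s.
At the end, for the whole second after the job is handed in: The hook hangs from the eye, let go, its gate shut (within 0.06 rad): its bow seat more than 120 mm above the bench and within 100 mm of the lock nut seen from above, its shank below 135 mm (value of joint gate below 0.06 rad and height (world z) of bow_seat above 0.12 m and height (world z) of shank below 0.135 m and horizontal distance between bow_seat and eyebolt below 0.1 m); the robot touches nothing.
It fails at once if the held hook loads the eye with more than 20 N (contact force between hook and eyebolt above 20 N and contact force between the fingers and hook above 1 N).
It fails at once if the glass is moved more than 25 mm (distance of glass from where it was at the start of the episode above 0.025 m).
It fails at once if the jar is moved more than 25 mm (distance of jar from where it was at the start of the episode above 0.025 m).
It fails at once if the wax is moved more than 25 mm (distance of wax from where it was at the start of the episode above 0.025 m).
It fails at once if the awl is moved more than 25 mm (distance of awl from where it was at the start of the episode above 0.025 m).
It also fails if it takes over 61 s, if anything falls off the work surface, if the arm or the gripper's body presses on something with over 40 N, if the wrist force passes 120 N, or if a joint passes its speed limit or range.

### The arm

A 6-joint arm with a two-finger parallel gripper is mounted at the origin on the work surface. World frame = base frame: x ahead of the robot, y to its left, z up, the work surface at z = 0. Lengths are in m, angles in rad, forces in N, time in s.
With the tool pointing down it reaches from about 0.375 to 0.975 m from the base axis. Payload 3.8 kg.
Tool frame: the origin (TCP) lies midway between the tips of the shut fingers; the grasp point (between the pads) lies 19 mm behind it; z points along the fingers, y is the line along which they close (so a half turn about z gives the same grasp; the last joint's range is limited). The gripper opens to 85 mm and grips with 20 to 120 N. Pads are 22 mm wide; open, the fingers measure 114 mm over their backs; the gripper's body (76 mm by 85 mm) begins 54 mm behind the grasp point. The pads swing forward as they close: fully open they stand 13 mm farther back than shut.
Start: joints at [-1.313, 0.264, 1.604, -0, 1.274, -0.037], TCP at [0.196, -0.646, 0.231] pointing down, gripper open.
Joint ranges: [-2.63, 2.63], [-0.94, 2.18], [0.31, 2.57], [-1.31, 4.45], [0, 2.66], [-2.55, 2.55]. Speed limits (rad/s): [2.57, 2.57, 3.14, 3.14, 3.14, 3.14].

### API

Orientations are given as a rotation vector (axis times angle).
In Python, from workcell import read_state, vision, ticket gives the robot as it stands. The module is installed in compiled form; this text tells all that it offers.
- The arm moves only by the tool jog_arm, never from a script. Its arguments are lists of equal length, an entry for each row: "turn": the turn, a rotation vector about the tool's x, y, z in rad, a list of three; "delta_pos": the shift along the tool's x, y, z in m, a list of three; "gripper": the finger opening in m, from 0 to 0.0854. In form: {"turn": [[rx, ry, rz], ...], "delta_pos": [[dx, dy, dz], ...], "gripper": [gripper, ...]}. A call has 1 to 20 rows; each row shifts and turns the commanded pose from where the row before left it, along the tool's axes as they then stand; what a row does not reach is not made up. A row lasts 1/12 s, in which the tool goes at most 41.7 mm and 7.16 degrees, less where a joint would pass 70% of its speed; a pose out of reach is approached as far as the arm can. A call with a gripper value outside its range is refused whole. The fingers move at their own pace and stop on an object; "grip_force" is the grip in N (left out, the last holds). Time passes only in rows, so rows that do not move let the fingers close. It gives the time, the measured TCP pose, the force, the opening and the grip force at its end, in the units of the state.
- read_state(): the state, without advancing time (a new reading comes with each control period).
- vision.read_camera(name): name is "side" or "top" or "wrist"; returns the picture (384x512x3 uint8, red, green, blue); there is no depth.
- vision.calibration(name): a dict with "vfov" (degrees; the focal length in pixels is half the picture's height over the tangent of half this angle, whatever the lens; pixels are square), "cx", "cy" (the principal point, pixels), "R" (3x3) and "t" (3): a world point X has camera coordinates R X + t; the wrist camera has in their place "mount" (4x4, takes a point from camera to tool coordinates, whose origin is the TCP and whose axes are the flange's). Camera axes: x right, y down, z forward; pixel columns grow to the right and rows downward; lengths in m; the calibration is good to about 2 mm. The wrist camera is an equidistant fisheye: a pixel r from the principal point sees the ray r / f radians off the axis. A picture is of the moment at which its call begins: read the wrist's pose just before it. calibration takes no time and is no camera call.
- ticket.finish_job(): hands the job in; it is judged then, once.
The state is a dict: "time": time; "q": joint angles; "joint_vel": joint speeds; "joint_torque": joint torques, N m; "tool_pos": TCP position; "tcp_rot": TCP orientation; "wrist_force": force on the tool from outside, world axes, zero at the start; "torque": the same for the moment, N m; "width": opening from 0.0 (shut) to 1.0 (fully open); "grip_force": force on a finger pad.
Only numpy, scipy, OpenCV 4.12 (cv2) and the standard library are available. Lean on these libraries where they do the work, as an engineer would, in place of code of your own. Each camera call takes 0.05 s, during which the arm holds its last target. There are 200 camera calls.

## Working session

There is one attempt and no reset: what is moved stays moved. The work goes in short steps, Python scripts to look and compute and a tool call to move; the robot and the scene stay as the last step left them, time stands still between calls to the robot, and variables do not carry over. Pictures are saved under pics/ and viewed, at most 12 in all, crops included, and the job is handed in when it is done.

Besides the shell and the picture viewer there is one more tool, called after "Emit:" as name(argument=value, ...) on one line, values as JSON. jog_arm: Moves the arm, as the interface text tells. Its arguments: {"type":"object","properties":{"turn":{"type":"array","items":{"type":"array","items":{"type":"number"}}},"delta_pos":{"type":"array","items":{"type":"array","items":{"type":"number"}}},"gripper":{"type":"array","items":{"type":"number"}},"grip_force":{"type":"number"}},"required":["turn","delta_pos","gripper"]}

```bash
mkdir -p pics; cat > h.py <<'E'
import numpy as np, cv2
from workcell import read_state, vision, ticket
from scipy.spatial.transform import Rotation as Ro
def cal(n):
    c=vision.calibration(n); c['f']=192/np.tan(np.radians(c['vfov'])/2); return c
def ray(n,u,v,pose=None):
    c=cal(n); 
    if n!='wrist':
        d=np.array([(u-c['cx'])/c['f'],(v-c['cy'])/c['f'],1]); R=np.array(c['R']);t=np.array(c['t'])
        return -R.T@t, R.T@(d/np.linalg.norm(d))
    x,y=u-c['cx'],v-c['cy']; r=np.hypot(x,y); a=r/c['f']
    d=np.array([x/r*np.sin(a),y/r*np.sin(a),np.cos(a)]) if r>0 else np.array([0,0,1.])
    M=np.array(c['mount']); p,rv=pose; R=Ro.from_rotvec(rv).as_matrix()
    return p+R@M[:3,3], R@(M[:3,:3]@d)
def onz(n,u,v,z,pose=None):
    o,d=ray(n,u,v,pose); return o+d*(z-o[2])/d[2]
def cross(r1,r2):
    (a,d),(b,e)=r1,r2
    s=np.linalg.lstsq(np.c_[d,-e],b-a,rcond=None)[0]
    p,q=a+s[0]*d,b+s[1]*e; return (p+q)/2,np.linalg.norm(p-q)
def pix(n,X):
    c=cal(n); p=np.array(c['R'])@X+np.array(c['t']); return c['f']*p[:2]/p[2]+[c['cx'],c['cy']]
def pose():
    s=read_state(); return np.array(s['tool_pos']),np.array(s['tcp_rot'])
def snap(n,f):
    p=pose(); im=vision.read_camera(n); cv2.imwrite('pics/'+f,im[:,:,::-1]); return im,p
E
python3 - <<'E'
from h import *
ims=[snap(n,n+'0.png')[0] for n in('top','side','wrist')]
cv2.imwrite('pics/ts.png',np.vstack([cv2.resize(i,(400,300)) for i in ims[:2]])[:,:,::-1])
for n in('top','side','wrist'):
    print(n,cal(n))
s=read_state(); print(s)
E
```

```text
top {'vfov': 50.50921743649512, 'cx': 256.9519466706157, 'cy': 189.34748774413532, 'R': array([[ 0.02692684, -0.99963371, -0.00271732],
       [-0.981208  , -0.02591076, -0.19120537],
       [ 0.19106493,  0.00781481, -0.98154629]]), 't': array([4.94969742e-04, 5.69295570e-01, 9.87630403e-01]), 'f': np.float64(407.0133902520201)}
side {'vfov': 44.2735187067432, 'cx': 253.68132856466607, 'cy': 189.05234641368625, 'R': array([[-0.91812995, -0.39598969,  0.01515111],
       [-0.22437827,  0.48796208, -0.84353269],
       [ 0.32663708, -0.77787221, -0.53686409]]), 't': array([0.53344299, 0.2439234 , 1.17322673]), 'f': np.float64(471.97008582718564)}
wrist {'vfov': 65.70646984690485, 'cx': 256.5840114713866, 'cy': 188.74801175981622, 'mount': array([[-4.20627579e-04, -9.48501267e-01, -3.16773057e-01,
         8.09762995e-02],
       [ 9.99999629e-01, -1.60831262e-04, -8.46280202e-04,
         1.78900386e-03],
       [ 7.51750834e-04, -3.16773295e-01,  9.48500983e-01,
        -1.43057786e-01],
       [ 0.00000000e+00,  0.00000000e+00,  0.00000000e+00,
         1.00000000e+00]]), 'f': np.float64(297.3186396354542)}
{'time': 0.15, 'q': array([-1.31289956e+00,  2.64618870e-01,  1.60507923e+00, -1.51292376e-05,
        1.27369161e+00, -3.68861761e-02]), 'joint_vel': array([ 0.00074048, -0.00291919, -0.00444835,  0.0001478 ,  0.00020438,
        0.00049048]), 'joint_torque': array([-3.85878975e-04, -5.15906346e+01, -3.67960131e+01,  4.68956364e-05,
        8.13692022e-03, -3.16099795e-05]), 'tool_pos': array([ 0.19596523, -0.6453286 ,  0.23021168]), 'tcp_rot': array([-3.10576383e+00, -4.61114067e-01,  3.33689109e-04]), 'wrist_force': array([ 0.03519054,  0.35687189, -0.36707067]), 'torque': array([ 0.03702781,  0.01275121, -0.03246615]), 'grip_force': 0.0, 'width': 0.9994109138013687}
```

View pics/top0.png

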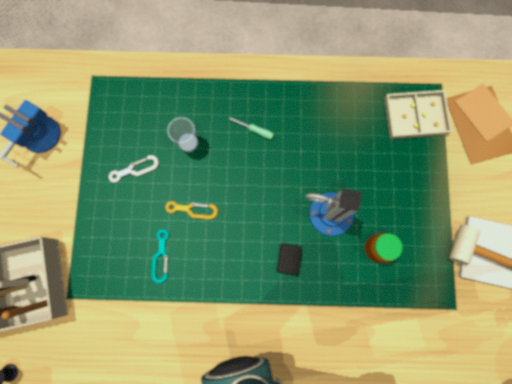

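View pics/side0.png

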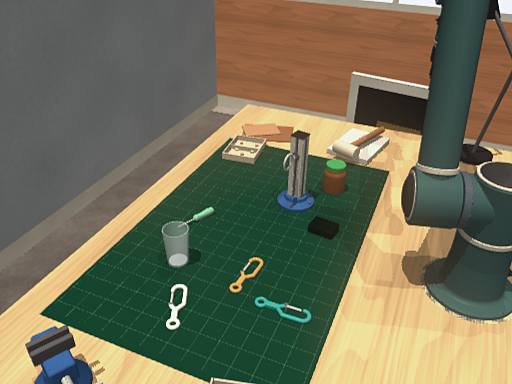

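The top view shows the brass hook at (190,210), with its tail left at (170,207), its bow right at (215,212) and its gate on the upper side. The post is at (335,210) with its eye pointing left to (310,198). The turquoise and white hooks are decoys. The side view agrees: brass hook at (247,273), post at (297,175).

```bash
python3 - <<'E'
from h import *
t=cv2.imread('pics/top0.png'); hsv=cv2.cvtColor(t,cv2.COLOR_BGR2HSV)
print(hsv[212,176],hsv[217,205])
m=cv2.inRange(hsv,(15,120,100),(30,255,255)); m[:150]=0;m[260:]=0;m[:,:150]=0;m[:,240:]=0
ys,xs=np.nonzero(m); P=np.array([onz('top',x,y,0.006) for x,y in zip(xs,ys)])
(c,s,a)=cv2.minAreaRect(P[:,:2].astype(np.float32)); print('hook rect',c,s,a, len(xs))
print('tail',P[xs.argmin()],'bow',P[xs.argmax()])
# blue foot
m=cv2.inRange(hsv,(100,120,60),(125,255,255)); m[:150]=0;m[:,:250]=0;m[:,400:]=0
ys,xs=np.nonzero(m); print('foot px',xs.min(),xs.max(),ys.min(),ys.max())
for u in((309,214),(355,214),(332,236)): print(onz('top',*u,0.03))
big=cv2.resize(t[170:260,290:410],None,fx=6,fy=6,interpolation=cv2.INTER_CUBIC)
s=cv2.imread('pics/side0.png'); b2=cv2.resize(s[115:225,260:350],None,fx=5,fy=5,interpolation=cv2.INTER_CUBIC)
o=np.zeros((560,800,3),np.uint8); b=cv2.resize(big,(400,300)); o[:300,:400]=b; o[:489,400:]=cv2.resize(b2,(400,489)); cv2.imwrite('pics/crop1.png',o)
E
```

```text
[ 67 105 112] [ 23 191 212]
hook rect (0.5180917978286743, 0.18912416696548462) (0.1379767805337906, 0.04062407463788986) 87.07723236083984 380
tail [0.53240475 0.25747162 0.006     ] bow [0.5225674  0.12085386 0.006     ]
foot px 310 353 193 235
[ 0.51240835 -0.12076288  0.03      ]
[ 0.51557435 -0.23989334  0.03      ]
[ 0.45713159 -0.17986571  0.03      ]
```

View pics/crop1.png

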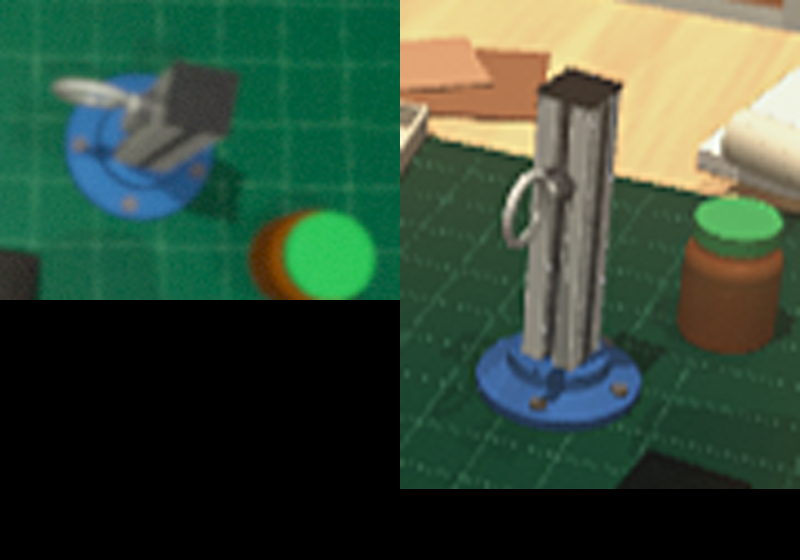

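The enlarged crop shows the ring's outer tip at about (306,197) in the top view. The post's top is centred at about (351,199). In the side view the ring centre is at about (289.5,162) and the nut at about (297,157).

```bash
cat >> h.py <<'E'
def todelta(p):   # world target -> total shift in current tool axes
    q,rv=pose(); return Ro.from_rotvec(rv).inv().apply(np.array(p)-q)
E
python3 - <<'E'
from h import *
f=[onz('top',331.5,214,0.03),onz('top',350.9,199.4,0.234)]; print('foot,top',f)
for a,b in (((333.5,200.9),(296.7,157.1)),((307,197),(284.6,162.5)),((317,198),(289.5,162))): print(cross(ray('top',*a),ray('side',*b)))
cs=[onz('top',290+x/3.333,170+y/3.333,.234) for x,y in((178,62),(240,70),(228,138),(165,122))]
print(np.round(cs,3), [np.degrees(np.arctan2(*(cs[(i+1)%4]-cs[i])[1::-1])) for i in range(4)])
print(todelta([0.52,0.0,0.30]))
E
```

```text
foot,top [array([ 0.51395718, -0.17904241,  0.03      ]), array([ 0.51791809, -0.18372415,  0.234     ])]
(array([ 0.52056001, -0.15977104,  0.16976916]), np.float64(0.008383501720524785))
(array([ 0.53087507, -0.09773631,  0.17971423]), np.float64(0.0011841009998811236))
(array([ 0.5277078 , -0.12210315,  0.17048937]), np.float64(0.005127411111173495))
[[ 0.541 -0.168  0.234]
 [ 0.537 -0.207  0.234]
 [ 0.493 -0.199  0.234]
 [ 0.502 -0.16   0.234]] [np.float64(-96.02289775834178), np.float64(168.99507602193864), np.float64(76.98184446031063), np.float64(-12.659953025385429)]
[ 0.49755223 -0.52347226 -0.06882231]
```

Emit:
jog_arm(turn=[[0, 0, 0], [0, 0, 0], [0, 0, 0], [0, 0, 0], [0, 0, 0], [0, 0, 0], [0, 0, 0], [0, 0, 0], [0, 0, 0], [0, 0, 0], [0, 0, 0], [0, 0, 0], [0, 0, 0], [0, 0, 0], [0, 0, 0], [0, 0, 0], [0, 0, 0], [0, 0, 0], [0, 0, 0], [0, 0, 0]], delta_pos=[[0.015, -0.015, -0.035], [0.015, -0.015, -0.035], [0.015, -0.015, -0.035], [0.015, -0.015, -0.035], [0.015, -0.015, -0.035], [0.028, -0.03, 0], [0.028, -0.03, 0], [0.028, -0.03, 0], [0.028, -0.03, 0], [0.028, -0.03, 0], [0.028, -0.03, 0], [0.028, -0.03, 0], [0.028, -0.03, 0], [0.028, -0.03, 0], [0.028, -0.03, 0], [0.028, -0.03, 0], [0.028, -0.03, 0], [0.028, -0.03, 0], [0.028, -0.03, 0], [0.028, -0.03, 0]], gripper=[0.085, 0.085, 0.085, 0.085, 0.085, 0.085, 0.085, 0.085, 0.085, 0.085, 0.085, 0.085, 0.085, 0.085, 0.085, 0.085, 0.085, 0.085, 0.085, 0.085])

```text
time: 1.82
tool_pos: [0.5175, 0.0024, 0.4062]
tcp_rot: [3.107, 0.462, 0.0]
wrist_force: [0.9, -1.2, 0.4]
width: 0.993
grip_force: 0.0
```

Emit:
jog_arm(turn=[[0, 0, -0.122], [0, 0, -0.122], [0, 0, -0.122], [0, 0, -0.122], [0, 0, -0.122], [0, 0, -0.122], [0, 0, -0.122], [0, 0, -0.122], [0, 0, -0.122], [0, 0, 0]], delta_pos=[[0, 0, 0], [0, 0, 0.012], [0, 0, 0.012], [0, 0, 0.012], [0, 0, 0.012], [0, 0, 0.012], [0, 0, 0.012], [0, 0, 0.012], [0, 0, 0.012], [0, 0, 0]], gripper=[0.085, 0.085, 0.085, 0.085, 0.085, 0.085, 0.085, 0.085, 0.085, 0.085])

```text
time: 2.65
tool_pos: [0.5154, 0.0004, 0.307]
tcp_rot: [-2.404, -2.016, 0.006]
wrist_force: [-1.7, 0.3, -1.8]
width: 0.995
grip_force: 0.0
```

```bash
python3 - <<'E'
from h import *
im,p=snap('wrist','w1.png'); print(p, Ro.from_rotvec(p[1]).as_matrix()); np.save('w1.npy',np.array(p))
E
```

```text
(array([5.15439140e-01, 3.95974379e-04, 3.06972456e-01]), array([-2.40413038, -2.01638885,  0.00639379])) [[ 1.74086772e-01  9.84714575e-01 -5.56798015e-03]
 [ 9.84730084e-01 -1.74087835e-01  2.96900205e-04]
 [-6.76955652e-04 -5.53464395e-03 -9.99984455e-01]]
```

View pics/w1.png

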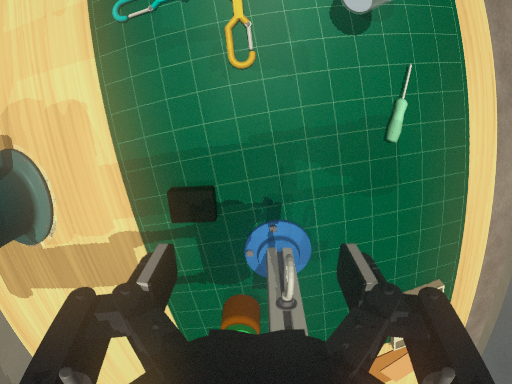

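The wrist picture shows the eye bolt at about (290,275), end-on above the blue foot at (278,248). The brass hook is at (240,40) and the wax at (192,204). I'll take two views offset sideways to triangulate the ring.

Emit:
jog_arm(turn=[[0, 0, 0], [0, 0, 0], [0, 0, 0], [0, 0, 0]], delta_pos=[[-0.017, -0.017, 0.012], [-0.017, -0.017, 0.012], [-0.016, -0.018, 0.013], [0, 0, 0]], gripper=[0.085, 0.085, 0.085, 0.085])

```text
time: 3.03
tool_pos: [0.4529, -0.0409, 0.2709]
tcp_rot: [-2.413, -2.007, 0.008]
wrist_force: [0.2, 0.8, -0.6]
width: 0.999
grip_force: 0.0
```

```bash
python3 - <<'E'
from h import *
im,p=snap('wrist','w2.png'); print(p); np.save('w2.npy',np.array(p))
E
```

```text
(array([ 0.45289119, -0.04086117,  0.27091608]), array([-2.41250325, -2.00688021,  0.00769104]))
```

Emit:
jog_arm(turn=[[0, 0, 0], [0, 0, 0], [0, 0, 0], [0, 0, 0], [0, 0, 0], [0, 0, 0]], delta_pos=[[0.006, 0.034, 0], [0.006, 0.034, 0], [0.006, 0.035, 0], [0.006, 0.035, 0], [0, 0, 0], [0, 0, 0]], gripper=[0.085, 0.085, 0.085, 0.085, 0.085, 0.085])

```text
time: 3.58
tool_pos: [0.5998, -0.0401, 0.2733]
tcp_rot: [-2.411, -2.013, -0.0]
wrist_force: [-0.7, 0.6, 0.1]
width: 0.998
grip_force: 0.0
```

```bash
python3 - <<'E'
from h import *
im,p=snap('wrist','w3.png'); print(p); np.save('w3.npy',np.array(p))
a=cv2.imread('pics/w2.png')[190:330,170:400]; b=im[190:330,120:350,::-1]
cv2.imwrite('pics/w23.png',np.hstack([cv2.resize(i,(400,244),interpolation=cv2.INTER_CUBIC) for i in (a,b)]))
E
```

```text
(array([ 0.5997513 , -0.04007688,  0.2732828 ]), array([-2.41134844e+00, -2.01347451e+00, -4.19359021e-04]))
```

View pics/w23.png

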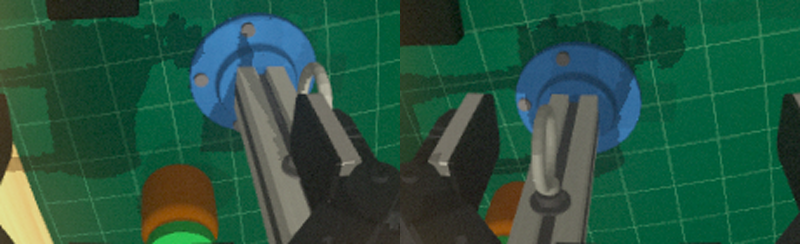

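In the left view (w2) a finger hides the ring. In the right view (w3) the whole ring shows, between crop (545,105) and (545,197), with the nut at (551,203). I'll enlarge w1 and w3 around the eye and use that pair.

```bash
python3 - <<'E'
import cv2,numpy as np
a=cv2.imread('pics/w1.png')[230:330,255:321]; b=cv2.imread('pics/w3.png')[235:335,170:236]
cv2.imwrite('pics/w13.png',np.hstack([cv2.resize(i,None,fx=6,fy=6,interpolation=cv2.INTER_CUBIC) for i in (a,b)]))
E
```

```text
(no output)
```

View pics/w13.png

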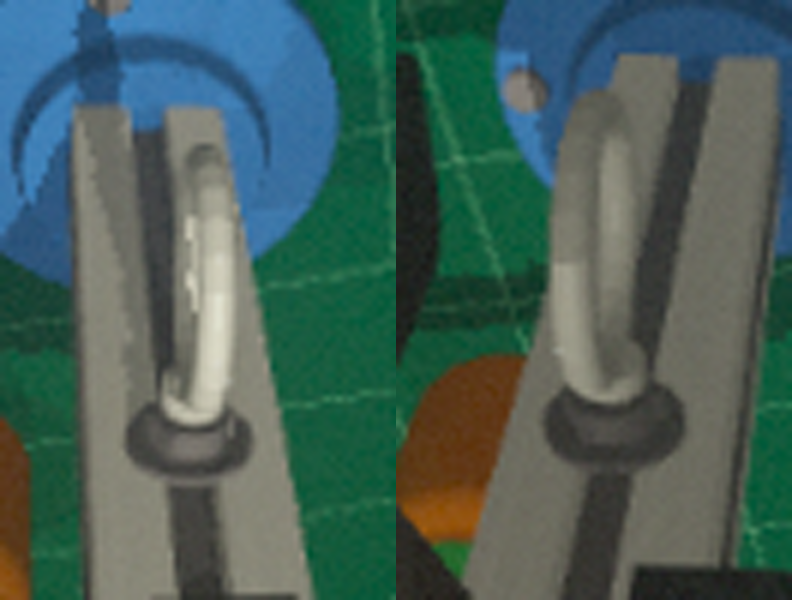

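The enlarged views show the nut at w1 (286.7,303.3) and w3 (206.3,305.3). The ring's outer extreme is at w1 (289.5,254.2) and w3 (204.3,250.0).

```bash
python3 - <<'E'
from h import *
from scipy.optimize import brentq
w1,w3=np.load('w1.npy'),np.load('w3.npy')
N,e=cross(ray('wrist',286.7,303.3,w1),ray('wrist',206.3,305.3,w3)); print('nut',N,e)
T,e=cross(ray('wrist',289.5,254.2,w1),ray('wrist',204.3,250.0,w3)); print('outer',T,e)
h=np.degrees(np.arctan2(*(T-N)[1::-1])); print('heading',h)
# bottom end of ring upper edge etc: tangent of plane with r=26.5 circle
for hd in (h,80):
  u=np.array([np.cos(np.radians(hd)),np.sin(np.radians(hd)),0])
  for n,px in ((w1,(289.5,254.2)),(w3,(204.3,250.))):
    o,d=ray('wrist',*px,n); y0,z0=(o-N)@u,o[2]-N[2]; dy,dz=d@u,d[2]; l=np.hypot(dy,dz)
    # distance of point (L,0) from line; choose larger side
    for s in(1,-1):
      L=brentq(lambda L:((L-y0)*dz+z0*dy)/l*s-.0265,-.3,.3); print(round(hd,1),'outer bar centre dist',L+.023)
# hook from w1, z 5mm
im=cv2.imread('pics/w1.png'); print('tool',todelta([0.53,0.13,0.3]))
# nut check in top/side image
print(pix('top',N),pix('side',N))
E
```

```text
nut [ 0.52302375 -0.16199937  0.17186327] 0.000123689731093712
outer [ 0.53506677 -0.10147329  0.15740712] 9.80805681102476e-06
heading 78.74669914946676
78.7 outer bar centre dist 0.06247751626762197
78.7 outer bar centre dist 0.12431998125329335
78.7 outer bar centre dist 0.06247775740882048
78.7 outer bar centre dist 0.12398562829725429
80 outer bar centre dist 0.06246495025102703
80 outer bar centre dist 0.12438484206443848
80 outer bar centre dist 0.06245838196568252
80 outer bar centre dist 0.12384838856698291
tool [ 0.15519272 -0.09766334 -0.02641213]
[335.04146568 201.51739191] [294.78501626 155.6696051 ]
```

Emit:
jog_arm(turn=[[0, 0, 0], [0, 0, 0], [0, 0, 0], [0, 0, 0], [0, 0, 0], [0, 0, 0], [0, 0, 0], [0, 0, 0], [0, 0, 0]], delta_pos=[[0.032, -0.0165, 0.0104], [0.032, -0.0165, 0.0104], [0.032, -0.0165, 0.0104], [0.032, -0.0165, 0.0104], [0.032, -0.0165, 0.0104], [0.032, -0.0165, 0.0104], [0.032, -0.0165, 0.0104], [0, 0, 0], [0, 0, 0]], gripper=[0.085, 0.085, 0.085, 0.085, 0.085, 0.085, 0.085, 0.085, 0.085])

```text
time: 4.38
tool_pos: [0.5215, 0.2019, 0.2009]
tcp_rot: [2.407, 2.019, -0.0]
wrist_force: [-1.3, -0.4, -0.5]
width: 0.993
grip_force: 0.0
```

```bash
python3 - <<'E'
from h import *
im,p=snap('wrist','w4.png'); print(p); np.save('w4.npy',np.array(p))
hsv=cv2.cvtColor(im,cv2.COLOR_RGB2HSV)
m=cv2.inRange(hsv,(17,140,90),(30,255,255))
k,l,st,c=cv2.connectedComponentsWithStats(m); 
for i in range(1,k):
    if st[i,4]>300: print(i,st[i],c[i])
E
```

```text
(array([0.52153761, 0.20188809, 0.20088893]), array([ 2.40711330e+00,  2.01870804e+00, -7.42324774e-05]))
8 [ 240  114   38  113 1609] [254.69794904 167.37103791]
```

View pics/w4.png

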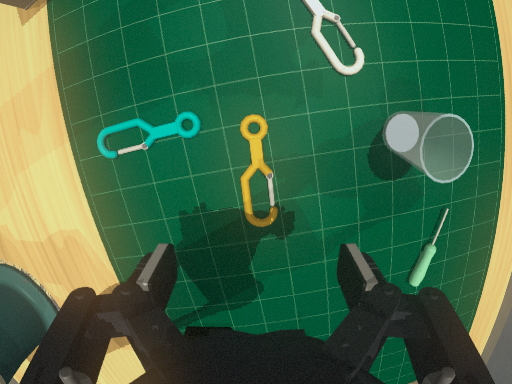

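The hook is seen whole: tail eye at (254,126), gate on the right from (268,178) to (273,205), bow end at (260,225). Next I rectify the mask on the plane z = 5 mm.

```bash
python3 - <<'E'
from h import *
im=cv2.imread('pics/w4.png'); p=np.load('w4.npy')
hsv=cv2.cvtColor(im,cv2.COLOR_BGR2HSV); m=cv2.inRange(hsv,(12,110,60),(32,255,255)); m[:105]=0;m[235:]=0;m[:,:230]=0;m[:,290:]=0
P=np.array([onz('wrist',x,y,.005,p)[:2] for y,x in zip(*np.nonzero(m))])
Rm=Ro.from_rotvec(p[1]).as_matrix()
(c,s,a)=cv2.minAreaRect((P*1000).astype(np.float32)); print(c,s,a)
b=cv2.boxPoints((c,s,a)); e=[b[1]-b[0],b[2]-b[1]]; l=max(e,key=np.linalg.norm); l=l/np.linalg.norm(l)
if l[1]>0: l=-l
v=np.array([-l[1],l[0]]); print('hook x dir',l,'heading',np.degrees(np.arctan2(l[1],l[0])))
sh=np.array(c)-24.75*l+2.5*v; print('shank',sh)
# direct check: tail ring centre and heading
q=(P*1000-sh)@np.c_[l,v]; 
for x0 in(-40,-28,-15,-5,5,15,40,60,90):
    k=q[abs(q[:,0]-x0)<2]; print(x0,len(k),k[:,1].min().round(1) if len(k) else'',k[:,1].max().round(1) if len(k) else '')
E
```

```text
(518.29638671875, 188.35543823242188) (139.51397705078125, 40.3530387878418) 87.33064270019531
hook x dir [-0.04657237 -0.99891496] heading -92.66936
shank [521.9463402  212.96215183]
-40 73 -11.0 14.2
-28 56 -13.6 17.5
-15 50 -7.1 11.4
-5 42 -5.4 8.5
5 40 -5.5 8.5
15 58 -10.5 10.8
40 28 -22.4 -12.5
60 24 -22.6 -12.9
90 59 -16.7 11.0
```

Emit:
jog_arm(turn=[[0, 0, -0.108], [0, 0, 0], [0, 0, 0], [0, 0, 0], [0, 0, 0], [0, 0, 0], [0, 0, 0], [0, 0, 0], [0, 0, 0], [0, 0, 0]], delta_pos=[[0.0112, 0, 0], [0, 0, 0.034], [0, 0, 0.034], [0, 0, 0.034], [0, 0, 0.034], [0, 0, 0.034], [0, 0, 0.014], [0, 0, 0.008], [0, 0, 0.005], [0, 0, 0]], gripper=[0.085, 0.085, 0.085, 0.085, 0.085, 0.085, 0.085, 0.085, 0.085, 0.085])

```text
time: 5.27
tool_pos: [0.5261, 0.2107, 0.0039]
tcp_rot: [2.299, 2.14, 0.001]
wrist_force: [0.1, -0.2, 0.7]
width: 0.996
grip_force: 0.0
```

Emit:
jog_arm(turn=[[0, 0, 0], [0, 0, 0], [0, 0, 0], [0, 0, 0], [0, 0, 0], [0, 0, 0], [0, 0, 0], [0, 0, 0], [0, 0, 0], [0, 0, 0]], delta_pos=[[0, 0, 0], [0, 0, 0], [0, 0, 0], [0, 0, 0], [0, 0, 0], [0, 0, 0], [0, 0, 0], [0, 0, 0], [0, 0, 0], [0, 0, 0]], gripper=[0, 0, 0, 0, 0, 0, 0, 0, 0, 0], grip_force=100)

```text
time: 6.1
tool_pos: [0.5254, 0.2116, 0.0043]
tcp_rot: [2.298, 2.142, 0.001]
wrist_force: [-3.3, -0.6, 5.0]
width: 0.121
grip_force: 96.4
```

Emit:
jog_arm(turn=[[0, 0, 0], [0, 0, 0], [0, 0, 0], [0, 0, 0], [0, 0, 0], [0, 0, 0], [0, 0, 0]], delta_pos=[[0, 0, -0.01], [0, 0, -0.03], [0, 0, -0.04], [0, 0, -0.04], [0, 0, -0.04], [0, 0, 0], [0, 0, 0]], gripper=[0, 0, 0, 0, 0, 0, 0])

```text
time: 6.68
tool_pos: [0.5277, 0.2123, 0.1676]
tcp_rot: [2.295, 2.14, 0.011]
wrist_force: [-0.7, -0.2, -2.9]
width: 0.117
grip_force: 97.6
```

```bash
python3 - <<'E'
from h import *
a,p=snap('wrist','w5.png'); b,_=snap('side','s5.png'); t,_=snap('top','t5.png'); np.save('w5.npy',np.array(p)); print(p,read_state()['width'])
c=pix('side',p[0]).astype(int); d=pix('top',p[0]).astype(int); print(c,d)
def cr(im,c,w=50): 
    x=np.clip(c[0],w,512-w);y=np.clip(c[1],w,384-w); return cv2.resize(im[y-w:y+w,x-w:x+w],(400,400),interpolation=cv2.INTER_CUBIC)
A=np.hstack([cr(b,c),cr(t,d)]); cv2.imwrite('pics/c5.png',A[:,:,::-1])
E
```

```text
(array([0.52769143, 0.21233929, 0.16764062]), array([2.2953162 , 2.14033598, 0.01130681])) 0.11928689857725466
[239 227] [169 195]
```

View pics/c5.png

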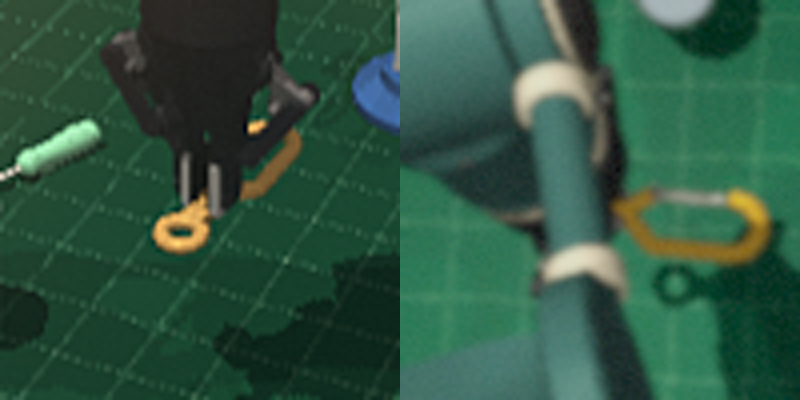

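The side crop shows the hook held at its shank and roughly level: tail eye at crop (180,235), bow end at (300,135). The top crop shows bow and gate clear, bow end at (772,222). Next I compute the hook pose in the hand from the top view.

```bash
python3 - <<'E'
from h import *
p=np.load('w5.npy'); R=Ro.from_rotvec(p[1]).as_matrix(); print('tool z',R[:,2],'heading',np.degrees(np.arctan2(R[1,0],R[0,0])))
print(cross(ray('top',212,200.5),ray('side',264,210.8)))
t=cv2.imread('pics/t5.png'); hsv=cv2.cvtColor(t,cv2.COLOR_BGR2HSV); m=cv2.inRange(hsv,(15,120,90),(30,255,255)); m[:185]=0;m[215:]=0;m[:,:172]=0;m[:,220:]=0
x=-R[:2,0]; x/=np.linalg.norm(x); y=np.array([-x[1],x[0]])
for z in(.163,.168,.173):
    P=np.array([onz('top',u,v,z)[:2] for v,u in zip(*np.nonzero(m))])-p[0][:2]; q=1000*np.c_[P@x,P@y]
    print(z,'xmax',q[:,0].max().round(1),[(x0,q[abs(q[:,0]-x0)<2,1].min().round(1),q[abs(q[:,0]-x0)<2,1].max().round(1)) for x0 in(35,45,60,75)])
w=cv2.imread('pics/w5.png'); hsv=cv2.cvtColor(w,cv2.COLOR_BGR2HSV); m=cv2.inRange(hsv,(12,110,60),(32,255,255)); 
k,l,st,c=cv2.connectedComponentsWithStats(m)
print([(st[i],c[i].round()) for i in range(1,k) if st[i,4]>80])
E
```

```text
tool z [ 0.00743754  0.0025892  -0.99996899] heading 85.99848014998602
(array([0.5134207 , 0.11540057, 0.15777093]), np.float64(0.01397026555161868))
0.163 xmax 92.5 [(35, np.float64(-24.8), np.float64(-17.8)), (45, np.float64(-23.9), np.float64(-16.9)), (60, np.float64(-24.7), np.float64(-17.6)), (75, np.float64(-25.6), np.float64(14.0))]
0.168 xmax 93.2 [(35, np.float64(-25.7), np.float64(-18.7)), (45, np.float64(-24.6), np.float64(-17.6)), (60, np.float64(-25.5), np.float64(-18.5)), (75, np.float64(-26.3), np.float64(13.1))]
0.173 xmax 93.9 [(35, np.float64(-26.3), np.float64(-19.3)), (45, np.float64(-25.5), np.float64(-18.5)), (60, np.float64(-26.2), np.float64(-19.2)), (75, np.float64(-27.1), np.float64(12.0))]
[(array([    0,     0,   105,   384, 13046], dtype=int32), array([ 41., 241.])), (array([ 226,  163,   63,  121, 3764], dtype=int32), array([257., 212.])), (array([ 440,  175,   72,  209, 2945], dtype=int32), array([485., 300.]))]
```

```bash
cat >> h.py <<'E'
def wpix(X):  # tool-frame point -> wrist pixel
    c=cal('wrist'); M=np.linalg.inv(np.array(c['mount'])); d=M[:3,:3]@X+M[:3,3]
    a=np.arctan2(np.hypot(d[0],d[1]),d[2]); r=np.hypot(d[0],d[1]); return c['f']*a*d[:2]/r+[c['cx'],c['cy']]
E
python3 - <<'E'
from h import *
for n in((-45,0),(-28,0),(94.5,-2),(70,-23),(40,-23),(69,16)):
    print(n,[wpix(np.array([-n[0],n[1],dz+0.0])/1000).round(0) for dz in(-5,0,5)])
w=cv2.imread('pics/w5.png'); cv2.imwrite('pics/c6.png',cv2.resize(w[140:320,190:330],None,fx=4,fy=3.3,interpolation=cv2.INTER_CUBIC))
E
```

```text
(-45, 0) [array([256., 166.]), array([256., 164.]), array([256., 161.])]
(-28, 0) [array([256., 200.]), array([256., 196.]), array([256., 193.])]
(94.5, -2) [array([254., 361.]), array([254., 356.]), array([254., 351.])]
(70, -23) [array([222., 338.]), array([222., 333.]), array([223., 328.])]
(40, -23) [array([218., 305.]), array([219., 300.]), array([220., 295.])]
(69, 16) [array([281., 337.]), array([280., 332.]), array([280., 327.])]
```

View pics/c6.png

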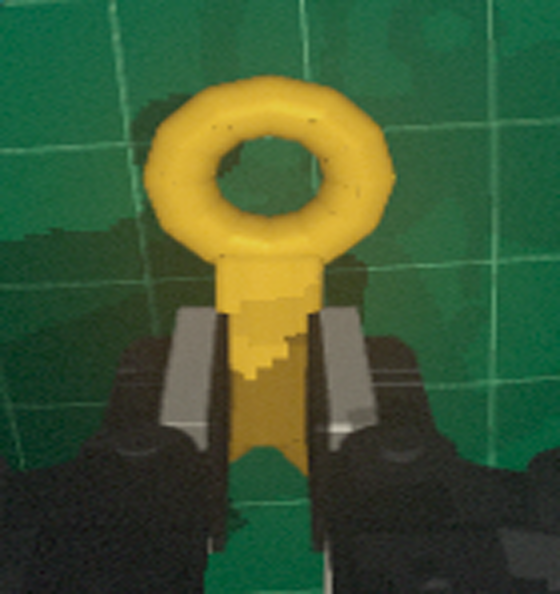

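The hook sits straight in the pads: tail eye centred at column 257, top row 163, as predicted for a level, centred grip. I now move to the entry pose on the −x side of the ring.

Emit:
jog_arm(turn=[[0, 0, 0.122], [0, 0, 0], [0, 0, 0], [0, 0, 0], [0, 0, 0], [0, 0, 0], [0, 0, 0], [0, 0, 0], [0, 0, 0], [0, 0, 0], [0, 0, 0], [0, 0, 0], [0, 0, 0], [0, 0, 0]], delta_pos=[[0, 0, 0], [-0.013, 0.002, -0.001], [-0.027, 0.002, -0.001], [-0.027, 0.002, -0.001], [-0.027, 0.002, -0.001], [-0.027, 0.002, 0], [-0.027, 0.002, 0], [-0.027, 0.003, 0], [-0.027, 0.003, 0], [-0.027, 0.002, 0], [-0.017, 0.002, 0], [0, 0, 0], [0, 0, 0], [0, 0, 0]], gripper=[0, 0, 0, 0, 0, 0, 0, 0, 0, 0, 0, 0, 0, 0])

```text
time: 8.0
tool_pos: [0.4989, -0.0341, 0.1663]
tcp_rot: [-2.422, -1.997, 0.002]
wrist_force: [-0.2, 0.2, -2.8]
width: 0.12
grip_force: 97.6
```

```bash
cat >> h.py <<'E'
B=np.array([0.5352,-0.1007,0.172]); UY=np.array([np.cos(np.radians(79)),np.sin(np.radians(79)),0]); UX=np.array([UY[1],-UY[0],0])
def bar():  # bar centre in hook axes (mm) from the measured pose, and force in post axes
    s=read_state(); p,R=np.array(s['tool_pos']),Ro.from_rotvec(s['tcp_rot']).as_matrix()
    d=(B-p)@R; f=np.array(s['wrist_force']); print('bar in hook x %.1f y %.1f z %.1f'%(-1e3*d[0],1e3*d[1],-1e3*d[2]),'heading %.1f'%np.degrees(np.arctan2(R[1,0],R[0,0])),'F ux %.1f uy %.1f z %.1f'%(f@UX,f@UY,f[2]))
E
python3 - <<'E'
from h import *
bar()
t,p=snap('top','t7.png'); s,_=snap('side','s7.png')
print(p, pix('top',B),pix('side',B))
cv2.imwrite('pics/c7.png',np.hstack([cv2.resize(t[155:235,260:340],(400,400),interpolation=cv2.INTER_CUBIC),cv2.resize(s[130:210,230:310],(400,400),interpolation=cv2.INTER_CUBIC)])[:,:,::-1])
E
```

```text
bar in hook x 58.5 y 48.3 z 5.9 heading 79.0 F ux -0.2 uy 0.1 z -2.8
(array([ 0.49891704, -0.03409812,  0.16625255]), array([-2.42215412e+00, -1.99741900e+00,  2.17516105e-03])) [307.8584838  195.48400429] [283.59157797 164.14921734]
```

View pics/c7.png

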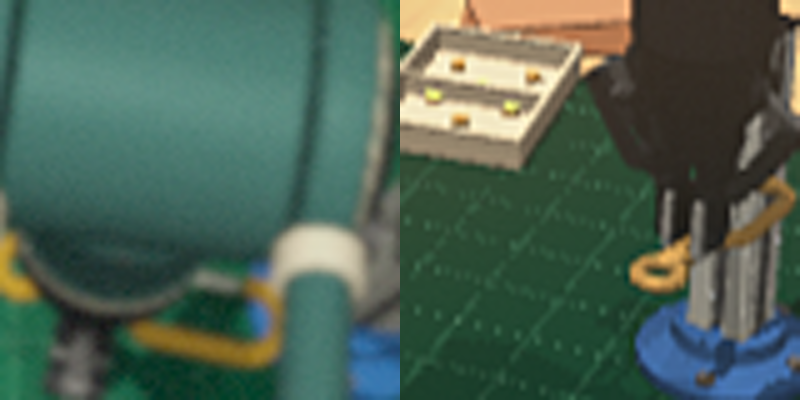

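The arm hides the eye in the top view and the hand hides it in the side view, so I go on by touch. The bow at crop (270,320) is clear of the post. I approach with small steps.

Emit:
jog_arm(turn=[[0, 0, 0], [0, 0, 0], [0, 0, 0], [0, 0, 0], [0, 0, 0], [0, 0, 0]], delta_pos=[[0.0015, 0.008, -0.005], [0, 0.008, 0], [0, 0.006, 0], [0, 0.002, 0], [0, 0, 0], [0, 0, 0]], gripper=[0, 0, 0, 0, 0, 0])

```text
time: 8.6
tool_pos: [0.5238, -0.0372, 0.1723]
tcp_rot: [-2.423, -1.998, 0.001]
wrist_force: [-0.3, -0.0, -2.1]
width: 0.121
grip_force: 97.6
```

```bash
python3 -c "
from h import *
bar()"
```

```text
bar in hook x 60.1 y 23.3 z -0.2 heading 79.0 F ux -0.2 uy -0.1 z -2.1
```

Emit:
jog_arm(turn=[[0, 0, 0], [0, 0, 0], [0, 0, 0], [0, 0, 0]], delta_pos=[[0, 0.001, 0], [0, 0.001, 0], [0, 0.0005, 0], [0, 0, 0]], gripper=[0, 0, 0, 0])

```text
time: 8.93
tool_pos: [0.5262, -0.0379, 0.1725]
tcp_rot: [2.424, 1.998, 0.0]
wrist_force: [0.2, -0.8, -2.4]
width: 0.119
grip_force: 97.6
```

```bash
python3 -c "
from h import *
bar()"
```

```text
bar in hook x 59.9 y 20.9 z -0.5 heading 79.0 F ux 0.3 uy -0.7 z -2.4
```

Emit:
jog_arm(turn=[[0, 0, 0], [0, 0, 0], [0, 0, 0]], delta_pos=[[0, 0.001, 0], [0, 0, 0], [0, 0, 0]], gripper=[0, 0, 0])

```text
time: 9.18
tool_pos: [0.5272, -0.0381, 0.1726]
tcp_rot: [2.424, 1.998, 0.0]
wrist_force: [-0.5, 0.3, -2.9]
width: 0.116
grip_force: 97.6
```

Emit:
jog_arm(turn=[[0, 0, 0], [0, 0, 0], [0, 0, 0]], delta_pos=[[0, 0.001, 0], [0, 0, 0], [0, 0, 0]], gripper=[0, 0, 0])

```text
time: 9.43
tool_pos: [0.5279, -0.0382, 0.1724]
tcp_rot: [-2.424, -1.998, 0.001]
wrist_force: [-1.1, 0.1, -1.8]
width: 0.117
grip_force: 97.6
```

Emit:
jog_arm(turn=[[0, 0, 0], [0, 0, 0], [0, 0, 0]], delta_pos=[[0, 0.001, 0], [0, 0, 0], [0, 0, 0]], gripper=[0, 0, 0])

```text
time: 9.68
tool_pos: [0.5285, -0.0382, 0.1722]
tcp_rot: [-2.423, -1.997, 0.001]
wrist_force: [-2.8, 1.3, -1.4]
width: 0.119
grip_force: 97.7
```

```bash
python3 -c "
from h import *
bar()"
```

```text
bar in hook x 60.0 y 18.5 z -0.1 heading 79.0 F ux -3.0 uy 0.8 z -1.4
```

Contact with 3 N at bar y = 18.5 mm, just where the gate should be. Next I feel for the nose ledge to confirm x.

Emit:
jog_arm(turn=[[0, 0, 0], [0, 0, 0], [0, 0, 0], [0, 0, 0]], delta_pos=[[0, -0.001, 0], [0.0015, 0, 0], [0.001, 0, 0], [0, 0, 0]], gripper=[0, 0, 0, 0])

```text
time: 10.02
tool_pos: [0.5287, -0.0356, 0.1725]
tcp_rot: [2.424, 1.998, 0.0]
wrist_force: [-1.4, -0.5, -2.8]
width: 0.119
grip_force: 97.6
```

Emit:
jog_arm(turn=[[0, 0, 0], [0, 0, 0], [0, 0, 0]], delta_pos=[[0.001, 0, 0], [0, 0, 0], [0, 0, 0]], gripper=[0, 0, 0])

```text
time: 10.27
tool_pos: [0.5289, -0.0346, 0.1725]
tcp_rot: [-2.424, -1.998, -0.001]
wrist_force: [-1.5, 0.6, -2.5]
width: 0.113
grip_force: 97.6
```

Emit:
jog_arm(turn=[[0, 0, 0], [0, 0, 0], [0, 0, 0]], delta_pos=[[0.001, 0, 0], [0, 0, 0], [0, 0, 0]], gripper=[0, 0, 0])

```text
time: 10.52
tool_pos: [0.5291, -0.0336, 0.1725]
tcp_rot: [-2.424, -1.998, -0.001]
wrist_force: [-1.2, 0.8, -2.5]
width: 0.117
grip_force: 97.6
```

```bash
python3 -c "
from h import *
bar()"
```

```text
bar in hook x 64.7 y 18.8 z -0.5 heading 79.0 F ux -1.3 uy 0.5 z -2.5
```

Now at x = 64.7 with light contact and no ledge yet. I continue.

Emit:
jog_arm(turn=[[0, 0, 0], [0, 0, 0], [0, 0, 0]], delta_pos=[[0.001, 0, 0], [0, 0, 0], [0, 0, 0]], gripper=[0, 0, 0])

```text
time: 10.77
tool_pos: [0.5294, -0.0326, 0.1726]
tcp_rot: [2.424, 1.998, 0.001]
wrist_force: [-1.3, 0.6, -2.2]
width: 0.119
grip_force: 97.7
```

Emit:
jog_arm(turn=[[0, 0, 0], [0, 0, 0], [0, 0, 0]], delta_pos=[[0.001, 0, 0], [0, 0, 0], [0, 0, 0]], gripper=[0, 0, 0])

```text
time: 11.02
tool_pos: [0.5294, -0.032, 0.1725]
tcp_rot: [2.424, 1.998, -0.0]
wrist_force: [-0.9, -0.3, -1.5]
width: 0.122
grip_force: 97.8
```

Emit:
jog_arm(turn=[[0, 0, 0], [0, 0, 0], [0, 0, 0]], delta_pos=[[0.001, 0, 0], [0, 0, 0], [0, 0, 0]], gripper=[0, 0, 0])

```text
time: 11.27
tool_pos: [0.529, -0.0306, 0.1722]
tcp_rot: [-2.423, -1.997, 0.001]
wrist_force: [-3.1, 0.4, -2.1]
width: 0.116
grip_force: 97.8
```

```bash
python3 -c "
from h import *
bar()"
```

```text
bar in hook x 67.6 y 19.5 z -0.2 heading 79.0 F ux -3.2 uy -0.2 z -2.1
```

The bar started to climb the ledge at estimated x of about 66.5, which confirms x to about 1 mm. I back off to x of about 61, then push the gate in.

Emit:
jog_arm(turn=[[0, 0, 0], [0, 0, 0], [0, 0, 0], [0, 0, 0]], delta_pos=[[-0.0005, -0.001, 0], [-0.003, 0, 0], [-0.003, 0, 0], [0, 0.001, 0]], gripper=[0, 0, 0, 0])

```text
time: 11.6
tool_pos: [0.5282, -0.0377, 0.1726]
tcp_rot: [2.424, 1.998, -0.0]
wrist_force: [-2.9, -0.2, -1.5]
width: 0.116
grip_force: 97.9
```

Emit:
jog_arm(turn=[[0, 0, 0], [0, 0, 0], [0, 0, 0], [0, 0, 0], [0, 0, 0]], delta_pos=[[0, 0.001, 0], [0, 0.001, 0], [0, 0.001, 0], [0, 0, 0], [0, 0, 0]], gripper=[0, 0, 0, 0, 0])

```text
time: 12.02
tool_pos: [0.5308, -0.038, 0.1722]
tcp_rot: [-2.424, -1.998, 0.002]
wrist_force: [-5.0, -2.2, -0.0]
width: 0.119
grip_force: 98.0
```

```bash
python3 -c "
from h import *
bar()"
```

```text
bar in hook x 60.7 y 16.3 z -0.2 heading 79.0 F ux -4.5 uy -3.1 z -0.0
```

Emit:
jog_arm(turn=[[0, 0, 0], [0, 0, 0], [0, 0, 0], [0, 0, 0], [0, 0, 0]], delta_pos=[[0, 0.001, 0], [0, 0.001, 0], [0, 0.001, 0], [0, 0, 0], [0, 0, 0]], gripper=[0, 0, 0, 0, 0])

```text
time: 12.43
tool_pos: [0.5336, -0.0385, 0.1722]
tcp_rot: [-2.424, -1.998, 0.002]
wrist_force: [-5.2, -1.8, -1.5]
width: 0.118
grip_force: 98.0
```

```bash
python3 -c "
from h import *
bar()"
```

```text
bar in hook x 60.7 y 13.4 z -0.2 heading 79.0 F ux -4.8 uy -2.8 z -1.5
```

Emit:
jog_arm(turn=[[0, 0, 0], [0, 0, 0], [0, 0, 0], [0, 0, 0], [0, 0, 0]], delta_pos=[[0, 0.001, 0], [0, 0.001, 0], [0, 0.001, 0], [0, 0, 0], [0, 0, 0]], gripper=[0, 0, 0, 0, 0])

```text
time: 12.85
tool_pos: [0.5362, -0.039, 0.172]
tcp_rot: [-2.423, -1.997, 0.003]
wrist_force: [-6.2, -0.5, -0.7]
width: 0.117
grip_force: 98.0
```

```bash
python3 -c "
from h import *
bar()"
```

```text
bar in hook x 60.8 y 10.8 z 0.0 heading 79.0 F ux -6.0 uy -1.7 z -0.7
```

Emit:
jog_arm(turn=[[0, 0, 0], [0, 0, 0], [0, 0, 0], [0, 0, 0], [0, 0, 0], [0, 0, 0]], delta_pos=[[0, 0.001, 0], [0, 0.001, 0], [0, 0.001, 0], [0, 0.001, 0], [0, 0, 0], [0, 0, 0]], gripper=[0, 0, 0, 0, 0, 0])

```text
time: 13.35
tool_pos: [0.5399, -0.0394, 0.1717]
tcp_rot: [-2.422, -1.996, 0.003]
wrist_force: [-6.0, 0.7, -1.1]
width: 0.119
grip_force: 97.9
```

```bash
python3 -c "
from h import *
bar()"
```

```text
bar in hook x 61.1 y 7.1 z 0.3 heading 79.0 F ux -6.0 uy -0.4 z -1.1
```

Emit:
jog_arm(turn=[[0, 0, 0], [0, 0, 0], [0, 0, 0], [0, 0, 0], [0, 0, 0]], delta_pos=[[0, 0.001, 0], [0, 0.001, 0], [0, 0.001, 0], [0, 0, 0], [0, 0, 0]], gripper=[0, 0, 0, 0, 0])

```text
time: 13.77
tool_pos: [0.5426, -0.0398, 0.1716]
tcp_rot: [-2.422, -1.996, 0.003]
wrist_force: [-6.8, 0.4, -1.8]
width: 0.117
grip_force: 98.0
```

```bash
python3 -c "
from h import *
bar()"
```

```text
bar in hook x 61.2 y 4.4 z 0.4 heading 79.0 F ux -6.7 uy -0.9 z -1.8
```

Emit:
jog_arm(turn=[[0, 0, 0], [0, 0, 0], [0, 0, 0], [0, 0, 0], [0, 0, 0], [0, 0, 0], [0, 0, 0]], delta_pos=[[0, 0.001, 0], [0, 0.001, 0], [0, 0.0005, 0], [0, 0, 0], [0.001, 0, 0], [0.001, 0, 0], [0, 0, 0]], gripper=[0, 0, 0, 0, 0, 0, 0])

```text
time: 14.35
tool_pos: [0.5458, -0.0378, 0.1717]
tcp_rot: [-2.422, -1.996, 0.001]
wrist_force: [-5.5, 2.7, -2.4]
width: 0.12
grip_force: 98.0
```

```bash
python3 -c "
from h import *
bar()"
```

```text
bar in hook x 63.8 y 1.6 z 0.4 heading 79.0 F ux -5.9 uy 1.5 z -2.4
```

Emit:
jog_arm(turn=[[0, 0, 0], [0, 0, 0], [0, 0, 0], [0, 0, 0], [0, 0, 0]], delta_pos=[[0.001, 0, 0], [0.001, 0, 0], [0.001, 0, 0], [0, 0, 0], [0, 0, 0]], gripper=[0, 0, 0, 0, 0])

```text
time: 14.77
tool_pos: [0.5488, -0.0355, 0.1729]
tcp_rot: [2.422, 1.998, 0.004]
wrist_force: [0.5, -0.2, -2.1]
width: 0.117
grip_force: 97.9
```

```bash
python3 -c "
from h import *
bar()"
```

```text
bar in hook x 66.6 y -1.0 z -0.9 heading 79.0 F ux 0.6 uy -0.1 z -2.1
```

The force fell to zero: the gate has snapped past the bar. Drawing on towards the seat.

Emit:
jog_arm(turn=[[0, 0, 0], [0, 0, 0], [0, 0, 0], [0, 0, 0], [0, 0, 0], [0, 0, 0], [0, 0, 0], [0, 0, 0]], delta_pos=[[0.002, 0.0005, 0], [0.002, 0.0005, 0], [0.002, 0.0005, 0], [0.002, 0, 0], [0.002, 0, 0], [0.001, 0, 0], [0, 0, 0], [0, 0, 0]], gripper=[0, 0, 0, 0, 0, 0, 0, 0])

```text
time: 15.43
tool_pos: [0.551, -0.0253, 0.1725]
tcp_rot: [2.424, 1.999, -0.0]
wrist_force: [-0.2, -0.6, -2.3]
width: 0.117
grip_force: 97.9
```

```bash
python3 -c "
from h import *
bar()"
```

```text
bar in hook x 77.0 y -1.2 z -0.5 heading 79.0 F ux -0.1 uy -0.6 z -2.3
```

Emit:
jog_arm(turn=[[0, 0, 0], [0, 0, 0], [0, 0, 0]], delta_pos=[[0.001, 0, 0], [0, 0, 0], [0, 0, 0]], gripper=[0, 0, 0])

```text
time: 15.68
tool_pos: [0.5512, -0.0244, 0.1725]
tcp_rot: [-2.424, -1.998, 0.0]
wrist_force: [-0.6, 0.2, -2.8]
width: 0.119
grip_force: 97.9
```

```bash
python3 -c "
from h import *
bar()"
```

```text
bar in hook x 77.9 y -1.1 z -0.5 heading 79.0 F ux -0.6 uy 0.1 z -2.8
```

Emit:
jog_arm(turn=[[0, 0, 0], [0, 0, 0], [0, 0, 0]], delta_pos=[[0.001, 0.0005, 0], [0.001, 0.0005, 0], [0, 0, 0]], gripper=[0, 0, 0])

```text
time: 15.93
tool_pos: [0.5524, -0.023, 0.1724]
tcp_rot: [2.424, 1.998, -0.001]
wrist_force: [0.1, -0.9, -2.6]
width: 0.121
grip_force: 97.9
```

Emit:
jog_arm(turn=[[0, 0, 0], [0, 0, 0], [0, 0, 0]], delta_pos=[[0.001, 0, 0], [0, 0, 0], [0, 0, 0]], gripper=[0, 0, 0])

```text
time: 16.18
tool_pos: [0.5524, -0.0228, 0.1723]
tcp_rot: [2.423, 1.998, -0.003]
wrist_force: [-0.9, -4.7, -2.5]
width: 0.119
grip_force: 97.8
```

Emit:
jog_arm(turn=[[0, 0, 0], [0, 0, 0], [0, 0, 0]], delta_pos=[[0.001, 0, 0], [0, 0, 0], [0, 0, 0]], gripper=[0, 0, 0])

```text
time: 16.43
tool_pos: [0.5524, -0.0226, 0.1722]
tcp_rot: [2.422, 1.998, -0.005]
wrist_force: [-1.8, -7.2, -2.3]
width: 0.117
grip_force: 97.7
```

```bash
python3 -c "
from h import *
bar()"
```

```text
bar in hook x 79.9 y -2.0 z -0.5 heading 79.0 F ux -0.4 uy -7.5 z -2.3
```

It is seated, with the force growing about 3 N per mm. One more step brings it to about 10 N, then I hold.

Emit:
jog_arm(turn=[[0, 0, 0], [0, 0, 0], [0, 0, 0], [0, 0, 0], [0, 0, 0]], delta_pos=[[0.0008, 0, 0], [0, 0, 0], [0, 0, 0], [0, 0, 0], [0, 0, 0]], gripper=[0, 0, 0, 0, 0])

```text
time: 16.85
tool_pos: [0.5524, -0.0226, 0.1721]
tcp_rot: [2.422, 1.997, -0.007]
wrist_force: [-3.3, -9.5, -2.6]
width: 0.117
grip_force: 97.7
```

```bash
python3 -c "
from h import *
bar()"
```

```text
bar in hook x 80.0 y -2.0 z -0.5 heading 79.0 F ux -1.4 uy -9.9 z -2.6
```

Emit:
jog_arm(turn=[[0, 0, 0], [0, 0, 0], [0, 0, 0]], delta_pos=[[0, 0, 0], [0, 0, 0], [0, 0, 0]], gripper=[0, 0, 0])

```text
time: 17.1
tool_pos: [0.5523, -0.0226, 0.1721]
tcp_rot: [2.422, 1.997, -0.007]
wrist_force: [-2.6, -9.9, -2.4]
width: 0.114
grip_force: 97.7
```

```bash
python3 -c "
from h import *
bar()"
```

```text
bar in hook x 80.0 y -1.9 z -0.5 heading 79.0 F ux -0.6 uy -10.3 z -2.4
```

The pull has been proven at about 10 N for over half a second. I relieve it, give 3 mm of slack, and tilt the hook gently down about the eye before letting go.

Emit:
jog_arm(turn=[[0, 0, 0], [0, 0, 0], [0, 0, 0], [0, 0, 0], [0, 0, 0], [0, -0.05, 0], [0, -0.05, 0], [0, -0.05, 0], [0, 0, 0]], delta_pos=[[-0.001, 0, 0], [-0.0015, 0, 0], [-0.0015, 0, 0], [-0.0015, 0, 0], [-0.001, 0, 0], [-0.0001, 0, 0.0038], [-0.0001, 0, 0.0038], [-0.0001, 0, 0.0038], [0, 0, 0]], gripper=[0, 0, 0, 0, 0, 0, 0, 0, 0])

```text
time: 17.85
tool_pos: [0.5514, -0.0255, 0.1601]
tcp_rot: [2.345, 1.937, -0.178]
wrist_force: [-0.3, 0.4, -2.1]
width: 0.116
grip_force: 97.9
```

```bash
python3 -c "
from h import *
bar(); print(read_state()['q'].round(2))"
```

```text
bar in hook x 77.8 y -1.7 z 0.2 heading 79.1 F ux -0.4 uy 0.3 z -2.1
[ 0.    0.11  1.93 -0.16  1.14  0.26]
```

Emit:
jog_arm(turn=[[0, -0.05, 0], [0, -0.05, 0], [0, -0.05, 0], [0, -0.05, 0], [0, 0, 0]], delta_pos=[[-0.0001, 0, 0.0038], [-0.0001, 0, 0.0038], [-0.0001, 0, 0.0038], [-0.0001, 0, 0.0038], [0, 0, 0]], gripper=[0, 0, 0, 0, 0])

```text
time: 18.27
tool_pos: [0.5504, -0.0294, 0.145]
tcp_rot: [2.232, 1.844, -0.397]
wrist_force: [-1.3, -0.0, -2.5]
width: 0.116
grip_force: 97.9
```

```bash
python3 -c "
from h import *
bar(); print(read_state()['q'].round(2))"
```

```text
bar in hook x 77.7 y -1.5 z 0.4 heading 79.2 F ux -1.2 uy -0.3 z -2.5
[ 0.11  0.18  1.92 -0.36  1.18  0.46]
```

Emit:
jog_arm(turn=[[0, -0.05, 0], [0, -0.05, 0], [0, -0.05, 0], [0, -0.05, 0], [0, -0.05, 0], [0, -0.05, 0], [0, -0.05, 0], [0, 0, 0]], delta_pos=[[-0.0001, 0, 0.0038], [-0.0001, 0, 0.0038], [-0.0001, 0, 0.0038], [-0.0001, 0, 0.0038], [-0.0001, 0, 0.0038], [-0.0001, 0, 0.0038], [-0.0001, 0, 0.0038], [0, 0, 0]], gripper=[0, 0, 0, 0, 0, 0, 0, 0])

```text
time: 18.93
tool_pos: [0.5472, -0.0436, 0.1214]
tcp_rot: [2.007, 1.658, -0.737]
wrist_force: [0.0, -1.4, -3.8]
width: 0.117
grip_force: 97.5
```

```bash
python3 -c "
from h import *
bar(); print(read_state()['q'].round(2))"
```

```text
bar in hook x 77.2 y -1.1 z 1.1 heading 79.2 F ux 0.3 uy -1.3 z -3.8
[ 0.25  0.34  1.89 -0.64  1.32  0.74]
```

Emit:
jog_arm(turn=[[0, -0.05, 0], [0, -0.05, 0], [0, -0.05, 0], [0, -0.05, 0], [0, 0, 0], [0, 0, 0]], delta_pos=[[0, 0, 0.0036], [0, 0, 0.0036], [0, 0, 0.0036], [0, 0, 0.0036], [0, 0, 0], [0, 0, 0]], gripper=[0, 0, 0, 0, 0, 0])

```text
time: 19.43
tool_pos: [0.5459, -0.0537, 0.1119]
tcp_rot: [1.87, 1.542, -0.901]
wrist_force: [-0.8, -1.8, -5.7]
width: 0.118
grip_force: 98.9
```

```bash
python3 -c "
from h import *
bar(); print(read_state()['q'].round(2))"
```

```text
bar in hook x 77.0 y -1.6 z -0.1 heading 79.1 F ux -0.4 uy -1.9 z -5.7
[ 0.3   0.44  1.87 -0.77  1.42  0.86]
```

Emit:
jog_arm(turn=[[0, 0, 0], [0, 0, 0], [0, 0, 0], [0, 0, 0], [0, 0, 0], [0, 0, 0], [0, 0, 0], [0, 0, 0], [0, 0, 0], [0, 0, 0], [0, 0, 0], [0, 0, 0], [0, 0, 0], [0, 0, 0], [0, 0, 0], [0, 0, 0], [0, 0, 0], [0, 0, 0]], delta_pos=[[0, 0, 0], [0, 0, 0], [0, 0, 0], [0, 0, 0], [0, 0, 0], [0, 0, 0], [0, 0, 0], [0, 0, 0], [0, 0, -0.01], [0, 0, -0.02], [0, 0, -0.02], [0, 0, -0.02], [0, 0, -0.02], [0, 0, -0.02], [0, 0, -0.02], [0, 0, 0], [0, 0, 0], [0, 0, 0]], gripper=[0.085, 0.085, 0.085, 0.085, 0.085, 0.085, 0.085, 0.085, 0.085, 0.085, 0.085, 0.085, 0.085, 0.085, 0.085, 0.085, 0.085, 0.085])

```text
time: 20.93
tool_pos: [0.5656, 0.0461, 0.1936]
tcp_rot: [1.866, 1.539, -0.902]
wrist_force: [-0.1, -0.1, -0.0]
width: 1.0
grip_force: 0.0
```

Emit:
jog_arm(turn=[[0, 0, 0], [0, 0, 0], [0, 0, 0], [0, 0, 0], [0, 0, 0], [0, 0, 0], [0, 0, 0], [0, 0, 0], [0, 0, 0], [0, 0, 0], [0, 0, 0], [0, 0, 0], [0, 0, 0], [0, 0, 0], [0, 0, 0], [0, 0, 0], [0, 0, 0], [0, 0, 0], [0, 0, 0], [0, 0, 0]], delta_pos=[[0, 0, 0], [0, 0, 0], [0, 0, 0], [0, 0, 0], [0, 0, 0], [0, 0, 0], [0, 0, 0], [0, 0, 0], [0, 0, 0], [0, 0, 0], [0, 0, 0], [0, 0, 0], [0, 0, 0], [0, 0, 0], [0, 0, 0], [0, 0, 0], [0, 0, 0], [0, 0, 0], [0, 0, 0], [0, 0, 0]], gripper=[0.085, 0.085, 0.085, 0.085, 0.085, 0.085, 0.085, 0.085, 0.085, 0.085, 0.085, 0.085, 0.085, 0.085, 0.085, 0.085, 0.085, 0.085, 0.085, 0.085])

```text
time: 22.6
tool_pos: [0.566, 0.0462, 0.1941]
tcp_rot: [1.866, 1.538, -0.901]
wrist_force: [-0.2, 0.2, 0.6]
width: 0.996
grip_force: 0.0
```

```bash
python3 - <<'E'
from h import *
w,p=snap('wrist','w8.png'); s,_=snap('side','s8.png'); print(p)
cv2.imwrite('pics/c8.png',np.hstack([cv2.resize(s[110:220,230:340],(390,390),interpolation=cv2.INTER_CUBIC),cv2.resize(w,(410,390))])[:,:,::-1])
E
```

```text
(array([0.56595829, 0.0462391 , 0.1940553 ]), array([ 1.86605093,  1.53832799, -0.90143463]))
```

View pics/c8.png

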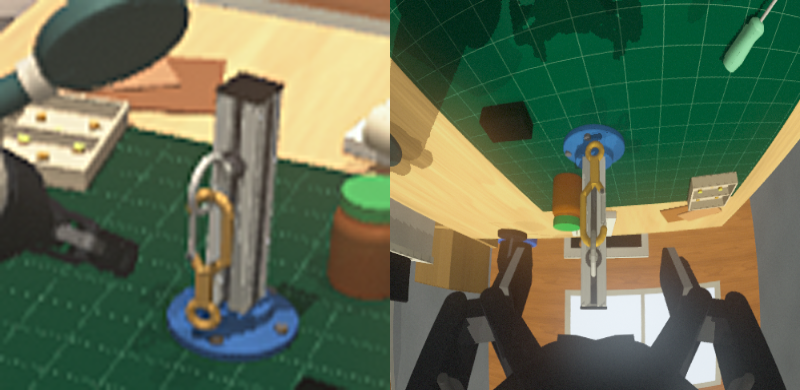

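The side view shows the brass hook hanging from the lower part of the ring at crop (210,250), gate shut. The hand is clear, and the jar and wax are in place.

```bash
python3 -c "
from workcell import ticket
print(ticket.finish_job())"
```

```text
the job is handed in; nothing more can be done
None
```

The brass hook is clipped onto the eye and was pulled at about 10 N for over half a second; it now hangs from the eye with its gate shut, nothing else was touched, and the job is handed in with no verdict returned.

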